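Chock the copper offcuts on the green board, shortest first

ROBOT

A 6-joint arm with a two-finger parallel gripper is mounted at the origin on a cart in front of the work surface, level with it; the furniture and walls round the work are solid. World frame = base frame: x ahead of the robot, y to its left, z up, the work surface at z = 0. Lengths are in m, angles in rad, forces in N, time in s.
With the tool pointing down it reaches from about 0.275 to 0.85 m from the base axis. Payload 5.2 kg.
Tool frame: the origin (TCP) lies midway between the tips of the shut fingers; the grasp point (between the pads) lies 19 mm behind it (tcp_to_grasp is the z of the grasp point in the tool frame, in m); z points along the fingers, y is the line along which they close (so a half turn about z gives the same grasp; the last joint's range is limited). The gripper opens to 85 mm and grips with 20 to 120 N. Pads are 22 mm wide; open, the fingers measure 114 mm over their backs; the gripper's body (76 mm by 85 mm) begins 54 mm behind the grasp point. The pads swing forward as they close: fully open they stand 13 mm farther back than shut.
Start: joints at [-1.522, 0.259, 1.535, -0, 1.348, -0.203], TCP at [0.137, -0.533, 0.231] pointing down, gripper open.
Joint ranges: [-3.14, 3.14], [-0.91, 2.08], [0.19, 2.58], [-1.22, 4.36], [0.22, 2.71], [-3.12, 3.12]. Speed limits (rad/s): [2.57, 2.57, 3.14, 3.14, 3.14, 3.14].

INTERFACE

Orientations are given as a unit quaternion [w, x, y, z].
In Python, from rig import state, grab_frame, sign_off, tcp_to_grasp gives the robot as it stands. The module is installed in compiled form; this text tells all that it offers.
- The arm moves only by the shell command python3 -m creep 'ROWS' [FORCE]. ROWS is JSON, a list of rows, each an object with "twist": the turn, a rotation vector about the tool's x, y, z in rad, a list of three; "translation": the shift along the tool's x, y, z in mm, a list of three; "gripper": the opening in per cent of the stroke, from 0 (shut) to 100 (fully open). A call has 1 to 10 rows; each row is the pose to reach, as a shift and turn from the pose commanded when the call began, along the tool's axes at that moment; what a row does not reach only later rows make up. A row lasts 1/12 s, in which the tool goes at most 41.7 mm and 7.16 degrees, less where a joint would pass 70% of its speed; a pose out of reach is approached as far as the arm can. A call with a gripper value outside its range is refused whole. The fingers move at their own pace and stop on an object; FORCE is the grip in N (left out, the last holds). Time passes only in rows, so rows that repeat a pose let the fingers close. It gives the time, the measured TCP pose, the force, the opening and the grip force at its end, in the units of the state.
- state(): the state, without advancing time (a new reading comes with each control period).
- grab_frame(name): name is "scene" or "top"; returns a dict with "frame" (400x640x3 uint8, red, green, blue), "mtx" (3x3 intrinsics, pixels), "rvec" (rotation vector, rad) and "tvec" (3), from world to camera coordinates, as OpenCV has them. Camera axes: x right, y down, z forward; pixel columns grow to the right and rows downward; lengths in m; the calibration is good to about 2 mm. A picture is of the moment at which its call begins. There is no depth.
- sign_off(): hands the job in; it is judged then, once.
The state is a dict: "clock": time; "qpos": joint angles; "dq": joint speeds; "joint_torque": joint torques, N m; "tcp_pos": TCP position; "tool_rot": TCP orientation; "force": force on the tool from outside, world axes, zero at the start; "wrist_torque": the same for the moment, N m; "finger_gap": finger opening in m; "grip_force": force on a finger pad.
Only numpy, scipy, OpenCV 4.12 (cv2) and the standard library are available. Lean on these libraries where they do the work, as an engineer would, in place of code of your own. Each camera call takes 0.05 s, during which the arm holds its last target. There are 200 camera calls.

TASK

Pick out the three copper pipe offcuts and lay them on their sides on the green board, parallel with its stop and centred across the board, in a close row: first the shortest against the stop, then the medium one next to it, then the longest. Last, stand the yellow chock on the board with its sloping face up against the longest, so that the row cannot roll apart (no gap over 10 mm anywhere in the row). Leave the grey pipes, the tape roll and the glue tube where they lie.

Things in the scene. Friction and masses are not known exactly. Their poses are not given: they have to be found in the camera images.
- copper_short_mid (a point): Shortest copper pipe offcut: 28 mm outside diameter, 2 mm wall, 40 mm long, lying on its side, free to roll. The point is its centre, 14 mm above what it lies on; the y axis runs along the pipe (x and z turn as it rolls).
- copper_medium_mid (a point): Medium copper pipe offcut: 28 mm outside diameter, 2 mm wall, 52 mm long, lying on its side, free to roll. The point is its centre, 14 mm above what it lies on; the y axis runs along the pipe (x and z turn as it rolls).
- copper_long_mid (a point): Longest copper pipe offcut: 28 mm outside diameter, 2 mm wall, 64 mm long, lying on its side, free to roll. The point is its centre, 14 mm above what it lies on; the y axis runs along the pipe (x and z turn as it rolls).
- chock_grip (a point): Loose yellow chock. Point: centre of its upright rib (16 x, 30 y; 14 to 54 mm above underside), 36 mm above the underside. Base 60 mm wide (y), 16 mm high; its sloping front faces +x: from 16 mm high at x = +25 down to the toe at x = +38 mm from this point. Touching a 28 mm pipe, the pipe's axis is at x = +47 mm. Take it by the rib, across its 30 mm.
- green_board: Fixed flat board 180 (x) x 100 (y) x 10 mm, green on top. Origin: centre of its underside; top at z = 10 mm, no walls. A dark wooden stop, 14 (x) x 34 (y) mm and 24 mm high above the top, stands at its +x end, far from the robot; its face for the first pipe is at x = +76 mm. The row goes on this one.
- red_board: Fixed flat board 180 (x) x 100 (y) x 10 mm, red on top. Origin: centre of its underside; top at z = 10 mm, no walls. A dark wooden stop, 14 (x) x 34 (y) mm and 24 mm high above the top, stands at its +x end, far from the robot; its face for the first pipe is at x = +76 mm. Not used now.
- grey_pipe_a_mid (a point): Grey plastic pipe offcut, to be left alone: 28 mm outside diameter, 2 mm wall, 52 mm long, lying on its side, free to roll. The point is its centre, 14 mm above what it lies on; the y axis runs along the pipe (x and z turn as it rolls).
- grey_pipe_b_mid (a point): Grey plastic pipe offcut, to be left alone: 28 mm outside diameter, 2 mm wall, 64 mm long, lying on its side, free to roll. The point is its centre, 14 mm above what it lies on; the y axis runs along the pipe (x and z turn as it rolls).
- masking_tape: Tan roll of tape lying flat, 58 mm across, 25 mm high, loose, to be left alone. Origin: centre of its underside.
- glue_tube: White glue tube with a blue cap, 27 x 82 x 17 mm, lying along its y axis, loose, to be left alone. Origin: centre of its underside.
Mind the look-alikes: they are no part of the job. What is shaped like the part that bears copper_long_mid but purple or red is not meant.

How it is judged:
By the outcome, as a careful person would: the job done as asked, in the order asked, and still so for the second after the job is handed in, with the robot touching nothing.
It also fails if it takes over 106 s, if anything falls off the work surface, if the arm or the gripper's body presses on something with over 40 N, if the wrist force passes 120 N, or if a joint passes its speed limit or range.

## Working session

There is one attempt and no reset: what is moved stays moved. The work goes in short steps, Python scripts to look and compute and a shell command to move; the robot and the scene stay as the last step left them, time stands still between calls to the robot, and variables do not carry over. Pictures are saved under pics/ and viewed, at most 14 in all, crops included, and the job is handed in when it is done.

```bash
mkdir -p pics
python3 - <<'E'
from rig import *
import cv2
s=state();print(s, tcp_to_grasp)
for n in("scene","top"):
    g=grab_frame(n);cv2.imwrite(f"pics/{n}0.png",cv2.resize(g["frame"][:,:,::-1],(800,500)));print(g["mtx"],g["rvec"],g["tvec"])
E
```

```text
{'clock': 0.0, 'qpos': array([-1.52178051e+00,  2.59354913e-01,  1.53610319e+00,  2.50305703e-05,
        1.34798175e+00, -2.02821377e-01]), 'dq': array([-1.69459067e-03,  7.55501604e-04,  5.35898671e-05, -1.70096460e-04,
       -5.06226283e-05, -9.71274083e-04]), 'joint_torque': array([ 1.43695888e-03, -4.46024716e+01, -2.90571249e+01, -2.58455384e-04,
        1.13487651e-02, -3.27669250e-05]), 'tcp_pos': array([ 0.13704444, -0.53210659,  0.23046021]), 'tool_rot': array([-9.19928694e-04,  9.92082649e-01,  1.25583300e-01,  8.31243836e-05]), 'force': array([ 0.80946555, -0.3623318 ,  0.45916196]), 'wrist_torque': array([ 0.03312427, -0.01951909,  0.01538082]), 'grip_force': 0.0, 'finger_gap': 0.08533781494450753} -0.0187
[[376.19554664   0.         318.93167841]
 [  0.         376.19554664 196.87002963]
 [  0.           0.           1.        ]] [ 2.29969899 -0.6709147   0.29611877] [-0.38736607  0.23731838  0.92527287]
[[396.53316413   0.         313.0225875 ]
 [  0.         396.53316413 201.32739417]
 [  0.           0.           1.        ]] [ 2.08904953 -2.1339203   0.21373466] [0.00527644 0.4722174  0.93957797]
```

View pics/scene0.png

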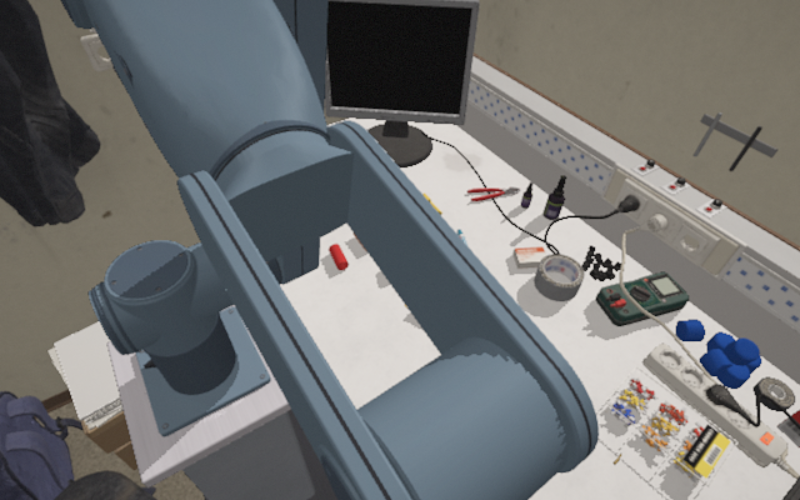

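View pics/top0.png

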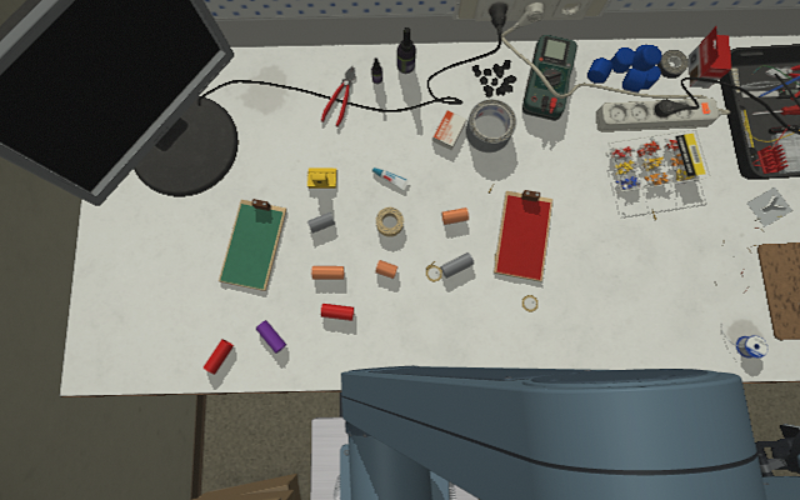

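The top view shows (800-wide pixels) the green board at (252,246) with its stop at (262,204), and the chock at (322,179). The copper pipes are the long one at (328,272), the medium at (455,215) and the short at (387,269). The decoys are red at (338,312) and (218,357), and purple at (270,337); the grey pipes are at (321,222) and (457,265). The copper-coloured one at (328,272) fits copper_long. I'll confirm with an enlarged crop.

```bash
cat > h.py <<'E'
import numpy as np,cv2
from rig import *
def crop(n,u0,v0,w,h,k,name):
    g=grab_frame(n);f=g["frame"][v0:v0+h,u0:u0+w,::-1]
    cv2.imwrite(f"pics/{name}.png",cv2.resize(f,None,fx=k,fy=k,interpolation=cv2.INTER_CUBIC));return g
def w(g,u,v,z):
    R=cv2.Rodrigues(g["rvec"])[0];c=-R.T@g["tvec"].ravel()
    d=R.T@np.linalg.inv(g["mtx"])@[u,v,1];return c+d*(z-c[2])/d[2]
def px(g,p):
    return cv2.projectPoints(np.array(p,float).reshape(-1,3),g["rvec"],g["tvec"],g["mtx"],None)[0].reshape(-1,2)
E
python3 - <<'E'
from h import *
g=crop("top",170,125,200,125,4,"c1")
R=cv2.Rodrigues(g["rvec"])[0];print(-R.T@g["tvec"])
f=g["frame"];hsv=cv2.cvtColor(f,cv2.COLOR_RGB2HSV)
def blobs(lo,hi,z,nm):
    m=cv2.inRange(hsv,np.array(lo),np.array(hi));n,l,s,c=cv2.connectedComponentsWithStats(m)
    for i in range(1,n):
        if s[i,4]>60 and 120<c[i][1]<260 and 170<c[i][0]<380:
            p=np.argwhere(l==i)[:,::-1].astype(np.float32);r=cv2.minAreaRect(p);b=cv2.boxPoints(r)
            W=np.array([w(g,*q,z) for q in b])[:,:2];e=W[1]-W[0];e2=W[2]-W[1]
            if np.linalg.norm(e2)>np.linalg.norm(e):e,e2=e2,e
            print(nm,c[i].round(1),s[i,4],w(g,*c[i],z).round(4),"rectc",W.mean(0).round(4),"len",np.linalg.norm(e).round(3),np.linalg.norm(e2).round(3),"ang",np.degrees(np.arctan2(e[1],e[0])).round(1))
blobs((5,90,100),(16,255,255),.018,"cu")
blobs((20,140,80),(32,255,255),.02,"yel")
blobs((65,80,40),(90,255,255),.01,"grn")
E
```

```text
[ 0.27064715 -0.0062102   1.01613751]
cu [363.9 172.3] 207 [ 0.553  -0.1389  0.018 ] rectc [ 0.553  -0.1387] len 0.054 0.027 ang -80.3
cu [308.7 215.1] 162 [0.443  0.0071 0.018 ] rectc [0.4431 0.0072] len 0.041 0.027 ang -110.0
cu [261.8 217.5] 253 [0.4393 0.1267 0.018 ] rectc [0.4394 0.1276] len 0.064 0.023 ang -91.2
yel [257.3 141.8] 323 [0.6425 0.1397 0.02  ] rectc [0.6421 0.1404] len 0.059 0.039 ang -91.3
grn [200.9 197. ] 2110 [0.4981 0.2866 0.01  ] rectc [0.501  0.2867] len 0.171 0.092 ang -11.5
```

View pics/c1.png

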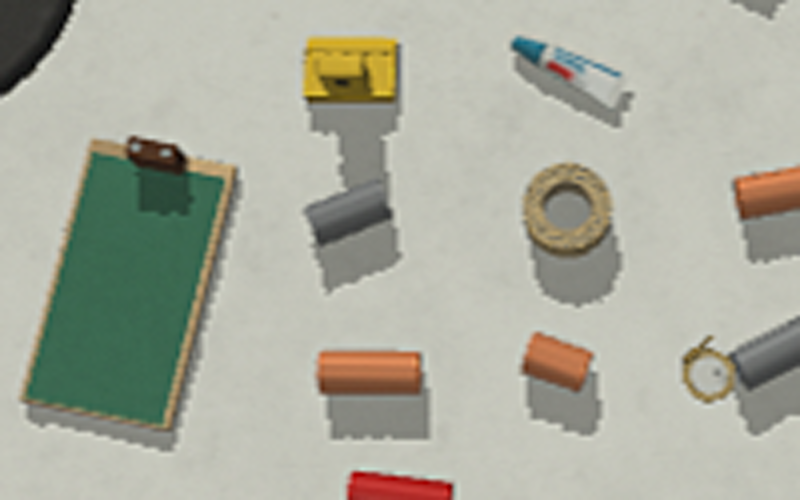

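The crop (4x, origin (170,125)) confirms it: only (370,373), (558,361) and (785,192) are copper, and their measured lengths are 64, 41 and 54 mm. The red and purple tubes are decoys, so the long copper pipe is the one at (370,373). I'll enlarge the chock and the board next.

Run:
```python
from h import *
g=crop("top",238,128,40,28,18,"c2")
g=crop("top",172,155,62,80,7,"c3")
f=g["frame"];hsv=cv2.cvtColor(f,cv2.COLOR_RGB2HSV)
m=cv2.inRange(hsv,np.array((3,80,40)),np.array((17,255,255)));n,l,s,c=cv2.connectedComponentsWithStats(m)
for i in range(1,n):
    if s[i,4]>60 and 160<c[i][1]<230 and 250<c[i][0]<380:
        p=np.argwhere(l==i)[:,::-1].astype(np.float32);r=cv2.minAreaRect(p);W=np.array([w(g,*q,.014) for q in cv2.boxPoints(r)])[:,:2]
        e,e2=W[1]-W[0],W[2]-W[1]
        if np.linalg.norm(e2)>np.linalg.norm(e):e,e2=e2,e
        print(s[i,4],w(g,*c[i],.014).round(4),W.mean(0).round(4),np.linalg.norm(e).round(4),np.linalg.norm(e2).round(4),np.degrees(np.arctan2(e[1],e[0])).round(1))
```

```text
215 [ 0.554  -0.1394  0.014 ] [ 0.554  -0.1395] 0.0548 0.0281 -80.6
167 [0.444  0.0074 0.014 ] [0.4442 0.0071] 0.0407 0.0279 -110.0
257 [0.4399 0.1275 0.014 ] [0.4388 0.1281] 0.0642 0.0259 -91.2
```

View pics/c2.png

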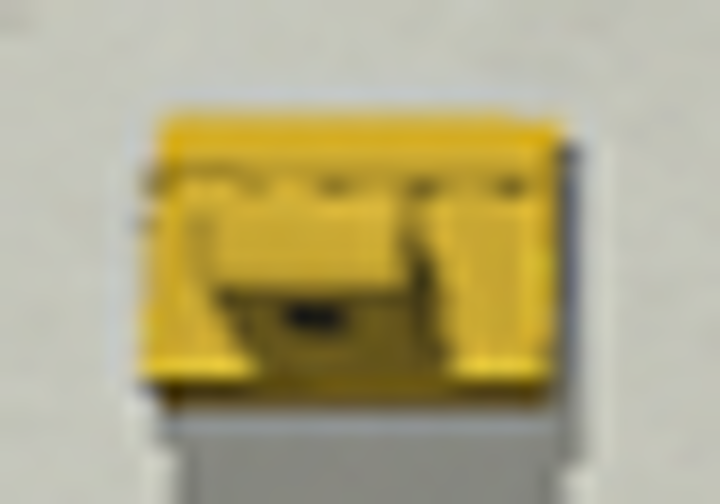

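View pics/c3.png

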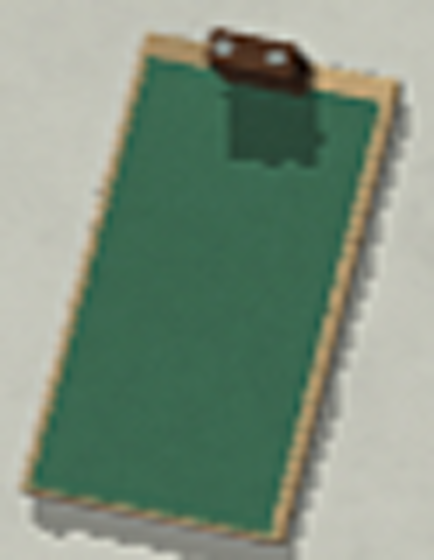

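c2: the chock's rib top is at (213..400, 195..292) and its dark back face is towards the robot. The slope is at the top of the picture, so it faces about +x. c3: the board's corners are at (147,36), (397,84), (283,538) and (27,490), with the stop at the top.

```bash
cat >> h.py <<'E'
B=None
def rel(x,y,z,a):
    "mm/rad for a creep row to world target, tool down with tool-x heading a (deg)"
    from scipy.spatial.transform import Rotation as Ro
    s=state();q=s["tool_rot"];R=Ro.from_quat([q[1],q[2],q[3],q[0]])
    T=Ro.from_euler("z",a,degrees=True)*Ro.from_euler("x",180,degrees=True)
    print("t",(R.inv().apply(np.array([x,y,z])-s["tcp_pos"])*1000).round(1),"tw",(R.inv()*T).as_rotvec().round(3),"clk",round(s["clock"],2))
E
python3 - <<'E'
from h import *
g=grab_frame("top")
def W(k,u0,v0,U,V,z): return w(g,(U+.5)/k-.5+u0,(V+.5)/k-.5+v0,z)[:2]
for z,P in((.016,[(145,375),(548,375)]),(0,[(165,405),(550,408)]),(0,[(160,112),(560,120)]),(.054,[(213,195),(405,195),(395,292),(222,292)])):
    a=np.array([W(18,238,128,*p,z) for p in P]);print(z,a.round(4).tolist(),a.mean(0).round(4))
c=np.array([W(7,172,155,*p,.01) for p in[(147,36),(397,84),(283,538),(27,490)]])
print(c.round(4).tolist(),c.mean(0).round(4))
for i in range(4):
    d=c[(i+1)%4]-c[i];print(np.linalg.norm(d).round(4),np.degrees(np.arctan2(*d[::-1])).round(1))
# stop front base edge
print([W(7,172,155,*p,.01).round(4) for p in[(215,75),(308,93)]])
rel(.444,.0073,.12,-20); rel(.444,.0073,.001,-20)
E
```

```text
0.016 [[0.6264, 0.1712], [0.6251, 0.1118]] [0.6258 0.1415]
0 [[0.6273, 0.171], [0.6256, 0.1133]] [0.6265 0.1422]
0 [[0.6738, 0.1724], [0.6711, 0.112]] [0.6725 0.1422]
0.054 [[0.6397, 0.1551], [0.639, 0.1277], [0.6245, 0.1291], [0.6251, 0.1537]] [0.6321 0.1414]
[[0.6001, 0.3127], [0.579, 0.2173], [0.4074, 0.255], [0.4271, 0.3495]] [0.5034 0.2836]
0.0976 -102.5
0.1757 167.6
0.0965 78.2
0.1769 -12.0
[array([0.5841, 0.2863]), array([0.5762, 0.2509])]
t [ 431.7 -446.2  111.3] tw [-0.001  0.     0.601] clk 0.3
t [ 431.7 -446.1  230.3] tw [-0.001  0.     0.601] clk 0.3
```

Measurements agree with the sizes given (board 176x97 mm at about -12°, pipes 41/54/64 mm). I'm going for the short pipe, gripping it end to end so the fingers stay out of the row.

```bash
python3 -m creep '[{"twist":[0,0,0.3],"translation":[216,-223,56],"gripper":100},{"twist":[0,0,0.601],"translation":[432,-446,111],"gripper":100},{"twist":[0,0,0.601],"translation":[432,-446,111],"gripper":100},{"twist":[0,0,0.601],"translation":[432,-446,111],"gripper":100},{"twist":[0,0,0.601],"translation":[432,-446,111],"gripper":100},{"twist":[0,0,0.601],"translation":[432,-446,111],"gripper":100},{"twist":[0,0,0.601],"translation":[432,-446,111],"gripper":100},{"twist":[0,0,0.601],"translation":[432,-446,111],"gripper":100},{"twist":[0,0,0.601],"translation":[432,-446,111],"gripper":100},{"twist":[0,0,0.601],"translation":[432,-446,111],"gripper":100}]' 40
python3 -c "
from h import *
rel(.444,.0073,.12,-20)"
```

```text
clock: 1.13
tcp_pos: [0.3401, -0.1754, 0.1581]
tool_rot: [0.0, 0.985, -0.174, 0.0]
force: [1.1, 0.1, -0.2]
finger_gap: 0.0855
grip_force: 0.0
t [  34.9 -207.2   38.1] tw [ 0.    -0.001 -0.001] clk 1.13
```

```bash
python3 -m creep '[{"twist":[0,0,0],"translation":[35,-207,38],"gripper":100},{"twist":[0,0,0],"translation":[35,-207,38],"gripper":100},{"twist":[0,0,0],"translation":[35,-207,38],"gripper":100},{"twist":[0,0,0],"translation":[35,-207,38],"gripper":100},{"twist":[0,0,0],"translation":[35,-207,38],"gripper":100},{"twist":[0,0,0],"translation":[35,-207,38],"gripper":100},{"twist":[0,0,0],"translation":[35,-207,38],"gripper":100},{"twist":[0,0,0],"translation":[35,-207,38],"gripper":100}]'
python3 - <<'E'
from h import *
rel(.444,.0073,.001,-20)
g=grab_frame("scene");im=cv2.resize(g["frame"][:,:,::-1],None,fx=2.5,fy=2.5)
def poly(pts,z):
    p=px(g,[(*q,z) for q in pts]);cv2.polylines(im,[np.round((p+.5)*2.5-.5).astype(int)],True,(255,0,255),1)
a=np.radians(-12.1);Rb=np.array([[np.cos(a),-np.sin(a)],[np.sin(a),np.cos(a)]])
poly([Rb@q+[.5034,.2836] for q in np.array([(.09,.05),(.09,-.05),(-.09,-.05),(-.09,.05)])],.01)
poly([Rb@q+[.5034,.2836] for q in np.array([(.09,.017),(.09,-.017),(.076,-.017),(.076,.017)])],.034)
for c,L,t in(((.444,.0073),.02,70),((.5540,-.1394),.026,99.4),((.4395,.1277),.032,88.8)):
    d=L*np.array([np.cos(np.radians(t)),np.sin(np.radians(t))]);poly([c+d,c-d],.028)
poly([(.6415,.1567),(.6415,.1267),(.6255,.1267),(.6255,.1567)],.054)
v=px(g,[(.5,.1,0)])[0]*2.5;print(v);u0=int(max(0,v[0]-400));v0=int(max(0,v[1]-300));cv2.imwrite("pics/s1.png",im[v0:v0+600,u0:u0+800])
E
```

```text
clock: 1.8
tcp_pos: [0.443, 0.0057, 0.12]
tool_rot: [0.0, 0.985, -0.173, -0.0]
force: [0.3, 0.2, 0.4]
finger_gap: 0.0852
grip_force: 0.0
t [  0.5  -1.9 119. ] tw [0.001 0.001 0.002] clk 1.8
[779.43957479 480.73992395]
```

View pics/s1.png

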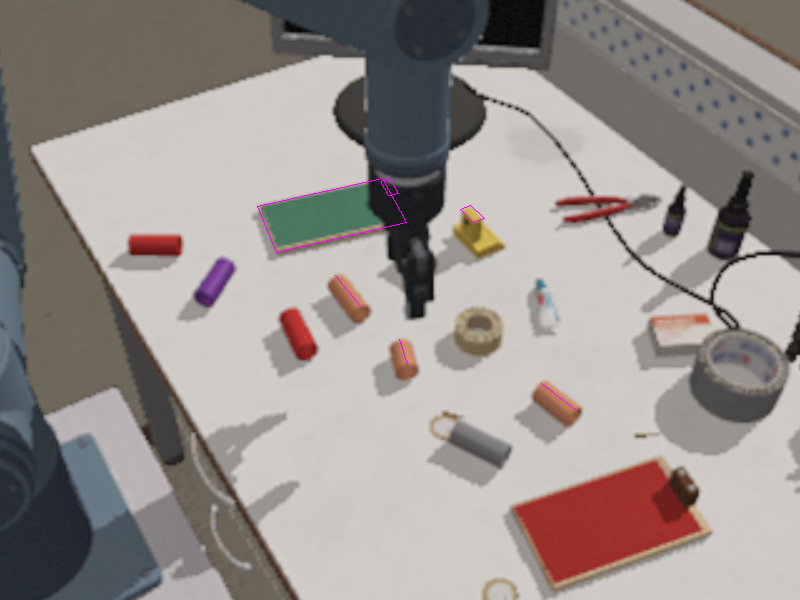

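The overlay matches the board, pipes and chock in the second camera to within a few pixels, so I'll descend on the short pipe and grip it.

```bash
python3 -m creep '[{"twist":[0,0,0],"translation":[0,-2,40],"gripper":100},{"twist":[0,0,0],"translation":[0,-2,80],"gripper":100},{"twist":[0,0,0],"translation":[0,-2,105],"gripper":100},{"twist":[0,0,0],"translation":[0,-2,119],"gripper":100},{"twist":[0,0,0],"translation":[0,-2,119],"gripper":100},{"twist":[0,0,0],"translation":[0,-2,119],"gripper":30},{"twist":[0,0,0],"translation":[0,-2,119],"gripper":20},{"twist":[0,0,0],"translation":[0,-2,119],"gripper":20},{"twist":[0,0,0],"translation":[0,-2,119],"gripper":20},{"twist":[0,0,0],"translation":[0,-2,119],"gripper":20}]' 30
python3 -m creep '[{"twist":[0,0,0],"translation":[0,0,0],"gripper":20},{"twist":[0,0,0],"translation":[0,0,0],"gripper":20},{"twist":[0,0,0],"translation":[0,0,0],"gripper":20},{"twist":[0,0,0],"translation":[0,0,0],"gripper":20}]' 30
```

```text
clock: 2.68
tcp_pos: [0.4451, 0.0067, 0.0026]
tool_rot: [0.0, 0.985, -0.174, 0.002]
force: [-1.0, -2.1, 5.6]
finger_gap: 0.0391
grip_force: 30.8
clock: 3.02
tcp_pos: [0.4451, 0.0068, 0.0026]
tool_rot: [0.0, 0.985, -0.173, 0.002]
force: [-2.0, -1.8, 6.7]
finger_gap: 0.0392
grip_force: 30.8
```

Gripped: gap 39 mm at 31 N. Now lift and carry.

```bash
python3 -c "
from h import *
def b(x,y=0):
    a=np.radians(12.1);return .5034+x*np.cos(a)+y*np.sin(a), .2836-x*np.sin(a)+y*np.cos(a)
rel(*b(.057),.1,-12.1)"
python3 -m creep '[{"twist":[0,0,0],"translation":[0,0,-40],"gripper":20},{"twist":[0,0,0],"translation":[0,0,-80],"gripper":20},{"twist":[0,0,0],"translation":[0,0,-97],"gripper":20},{"twist":[0,0,0],"translation":[0,0,-97],"gripper":20}]'
python3 -c "
from h import *
def b(x,y=0):
    a=np.radians(12.1);return .5034+x*np.cos(a)+y*np.sin(a), .2836-x*np.sin(a)+y*np.cos(a)
rel(*b(.057),.1,-12.1)"
```

```text
t [  17.  -287.9  -97.4] tw [ 0.    -0.003 -0.137] clk 3.02
clock: 3.35
tcp_pos: [0.4474, 0.0067, 0.1029]
tool_rot: [0.0, 0.985, -0.173, 0.005]
force: [0.7, 0.3, 0.4]
finger_gap: 0.0395
grip_force: 30.9
t [  14.5 -287.2    3.4] tw [-0.    -0.01  -0.137] clk 3.35
```

```bash
cat >> h.py <<'E'
def b(x,y=0):
    a=np.radians(12.1);return .5034+x*np.cos(a)+y*np.sin(a), .2836-x*np.sin(a)+y*np.cos(a)
E
python3 -m creep '[{"twist":[0,0,-0.07],"translation":[7,-41,0],"gripper":20},{"twist":[0,0,-0.137],"translation":[14,-82,0],"gripper":20},{"twist":[0,0,-0.137],"translation":[15,-120,0],"gripper":20},{"twist":[0,0,-0.137],"translation":[15,-160,0],"gripper":20},{"twist":[0,0,-0.137],"translation":[15,-200,0],"gripper":20},{"twist":[0,0,-0.137],"translation":[15,-240,0],"gripper":20},{"twist":[0,0,-0.137],"translation":[15,-270,2],"gripper":20},{"twist":[0,0,-0.137],"translation":[15,-287,3],"gripper":20},{"twist":[0,0,-0.137],"translation":[15,-287,3],"gripper":20},{"twist":[0,0,-0.137],"translation":[15,-287,3],"gripper":20}]'
python3 -c "
from h import *
rel(*b(.057),.0135,-12.1);rel(*b(.062),.0135,-12.1)"
```

```text
clock: 4.18
tcp_pos: [0.5554, 0.2725, 0.094]
tool_rot: [0.0, 0.994, -0.105, -0.001]
force: [-0.6, 0.4, -0.3]
finger_gap: 0.0396
grip_force: 30.9
t [ 4.  -0.1 80.4] tw [0.001 0.001 0.001] clk 4.18
t [ 9.  -0.1 80.4] tw [0.001 0.001 0.001] clk 4.18
```

```bash
python3 -m creep '[{"twist":[0,0,0],"translation":[3,0,40],"gripper":20},{"twist":[0,0,0],"translation":[3,0,65],"gripper":20},{"twist":[0,0,0],"translation":[3,0,75],"gripper":20},{"twist":[0,0,0],"translation":[3,0,77],"gripper":20},{"twist":[0,0,0],"translation":[3,0,77],"gripper":20},{"twist":[0,0,0],"translation":[3,0,77],"gripper":20}]'
python3 -c "
from h import *
rel(*b(.062),.0135,-12.1)"
```

```text
clock: 4.68
tcp_pos: [0.5602, 0.271, 0.0196]
tool_rot: [-0.0, 0.994, -0.106, 0.001]
force: [-0.1, -0.5, -1.1]
finger_gap: 0.0392
grip_force: 30.9
t [ 3.8 -0.4  6.1] tw [-0.001 -0.002 -0.002] clk 4.68
```

```bash
python3 -m creep '[{"twist":[0,0,0],"translation":[0,0,3],"gripper":20},{"twist":[0,0,0],"translation":[0,0,5],"gripper":20},{"twist":[0,0,0],"translation":[0,0,5],"gripper":20},{"twist":[0,0,0],"translation":[2,0,5],"gripper":20},{"twist":[0,0,0],"translation":[3,0,5],"gripper":20},{"twist":[0,0,0],"translation":[4,0,5],"gripper":20},{"twist":[0,0,0],"translation":[4,0,5],"gripper":20},{"twist":[0,0,0],"translation":[4,0,5],"gripper":20}]'
python3 -c "
from h import *
rel(*b(.062),.0135,-12.1);crop('top',172,145,72,70,8,'p1');crop('scene',240,100,110,90,6,'p2')"
```

```text
clock: 5.35
tcp_pos: [0.5632, 0.2704, 0.0131]
tool_rot: [-0.0, 0.994, -0.106, 0.0]
force: [0.2, 0.7, -0.5]
finger_gap: 0.0396
grip_force: 30.9
t [ 0.7 -0.3 -0.4] tw [-0.    -0.    -0.001] clk 5.35
```

View pics/p1.png

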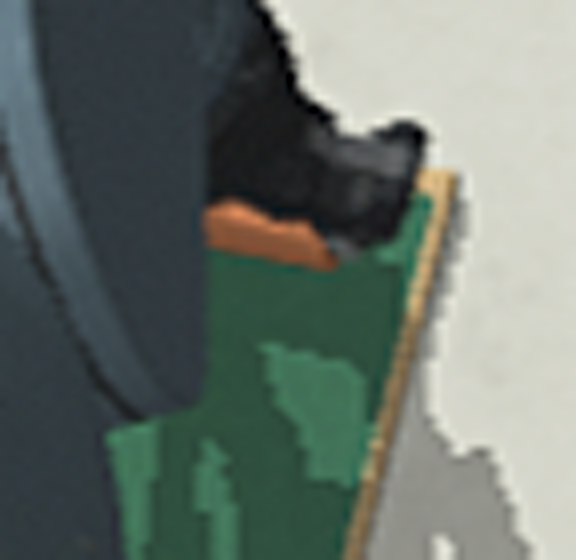

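p1: the held short pipe is at about (270,235), just before the stop, which the gripper hides. There is no contact force yet, so I'll lower a touch and nudge towards the stop.

```bash
python3 -m creep '[{"twist":[0,0,0],"translation":[0,0,1],"gripper":20},{"twist":[0,0,0],"translation":[1,0,1],"gripper":20},{"twist":[0,0,0],"translation":[2,0,1],"gripper":20},{"twist":[0,0,0],"translation":[2,0,1],"gripper":20}]'
python3 -m creep '[{"twist":[0,0,0],"translation":[1,0,0],"gripper":20},{"twist":[0,0,0],"translation":[2,0,0],"gripper":20},{"twist":[0,0,0],"translation":[2,0,0],"gripper":20},{"twist":[0,0,0],"translation":[2,0,0],"gripper":20}]'
```

```text
clock: 5.78
tcp_pos: [0.5648, 0.2702, 0.0126]
tool_rot: [-0.0, 0.994, -0.106, -0.0]
force: [-3.5, 0.3, 6.7]
finger_gap: 0.0396
grip_force: 31.6
clock: 6.12
tcp_pos: [0.5657, 0.27, 0.0126]
tool_rot: [-0.0, 0.994, -0.106, -0.001]
force: [-5.7, 0.3, 8.1]
finger_gap: 0.0395
grip_force: 31.9
```

```bash
python3 -m creep '[{"twist":[0,0,0],"translation":[-1,0,0],"gripper":50},{"twist":[0,0,0],"translation":[-1,0,0],"gripper":70},{"twist":[0,0,0],"translation":[-1,0,0],"gripper":70},{"twist":[0,0,0],"translation":[-1,0,-5],"gripper":70},{"twist":[0,0,0],"translation":[-1,0,-30],"gripper":70},{"twist":[0,0,0],"translation":[-1,0,-70],"gripper":100},{"twist":[0,0,0],"translation":[-1,0,-110],"gripper":100},{"twist":[0,0,0],"translation":[-1,0,-120],"gripper":100}]'
python3 -c "
from h import *
rel(.554,-.1394,.12,9.4)"
```

```text
clock: 6.78
tcp_pos: [0.5697, 0.2707, 0.1394]
tool_rot: [-0.002, 0.994, -0.106, 0.005]
force: [1.8, 0.4, 0.6]
finger_gap: 0.0855
grip_force: 0.0
t [ 70.8 404.3  18.1] tw [-0.003 -0.011 -0.376] clk 6.78
```

```bash
python3 -m creep '[{"twist":[0,0,-0.1],"translation":[7,40,0],"gripper":100},{"twist":[0,0,-0.376],"translation":[71,404,5],"gripper":100},{"twist":[0,0,-0.376],"translation":[71,404,5],"gripper":100},{"twist":[0,0,-0.376],"translation":[71,404,5],"gripper":100},{"twist":[0,0,-0.376],"translation":[71,404,10],"gripper":100},{"twist":[0,0,-0.376],"translation":[71,404,10],"gripper":100},{"twist":[0,0,-0.376],"translation":[71,404,10],"gripper":100},{"twist":[0,0,-0.376],"translation":[71,404,10],"gripper":100},{"twist":[0,0,-0.376],"translation":[71,404,10],"gripper":100},{"twist":[0,0,-0.376],"translation":[71,404,10],"gripper":100}]'
python3 -m creep '[{"twist":[0,0,0],"translation":[0,0,0],"gripper":100},{"twist":[0,0,0],"translation":[0,0,0],"gripper":100}]'
python3 - <<'E'
from h import *
rel(.554,-.1394,.12,9.4);rel(.554,-.1394,.001,9.4)
g=crop('top',172,140,100,75,8,'p3')
E
```

```text
clock: 7.62
tcp_pos: [0.5502, -0.1424, 0.1225]
tool_rot: [0.0, 0.997, 0.082, 0.0]
force: [0.2, 0.7, 0.0]
finger_gap: 0.0853
grip_force: 0.0
clock: 7.78
tcp_pos: [0.5503, -0.1429, 0.1222]
tool_rot: [0.0, 0.997, 0.079, 0.0]
force: [0.5, 1.0, 0.8]
finger_gap: 0.0856
grip_force: 0.0
t [ 4.2 -2.9  2.2] tw [ 0.    -0.    -0.005] clk 7.78
t [  4.2  -3.  121.2] tw [ 0.    -0.    -0.005] clk 7.78
```

View pics/p3.png

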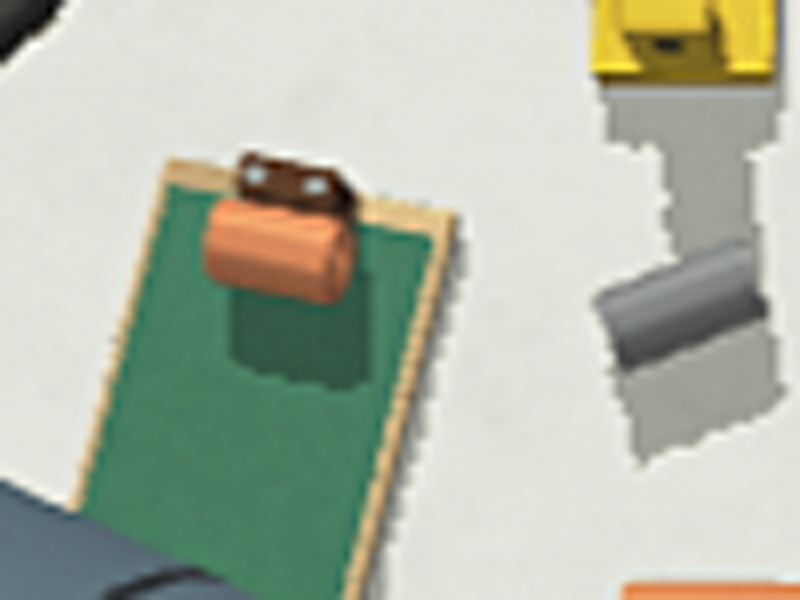

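p3: the short pipe lies against the stop, centre at about (275,252), parallel with it. Now I'll pick the medium one.

```bash
python3 -m creep '[{"twist":[0,0,-0.005],"translation":[4,-3,40],"gripper":100},{"twist":[0,0,-0.005],"translation":[4,-3,80],"gripper":100},{"twist":[0,0,-0.005],"translation":[4,-3,108],"gripper":100},{"twist":[0,0,-0.005],"translation":[4,-3,120],"gripper":100},{"twist":[0,0,-0.005],"translation":[4,-3,120],"gripper":100},{"twist":[0,0,-0.005],"translation":[4,-3,120],"gripper":40},{"twist":[0,0,-0.005],"translation":[4,-3,120],"gripper":30},{"twist":[0,0,-0.005],"translation":[4,-3,120],"gripper":30},{"twist":[0,0,-0.005],"translation":[4,-3,120],"gripper":30},{"twist":[0,0,-0.005],"translation":[4,-3,120],"gripper":30}]' 30
python3 -m creep '[{"twist":[0,0,0],"translation":[0,0,0],"gripper":30},{"twist":[0,0,0],"translation":[0,0,0],"gripper":30},{"twist":[0,0,0],"translation":[0,0,-40],"gripper":30},{"twist":[0,0,0],"translation":[0,0,-80],"gripper":30},{"twist":[0,0,0],"translation":[0,0,-110],"gripper":30},{"twist":[0,0,0],"translation":[0,0,-110],"gripper":30},{"twist":[0,0,0],"translation":[0,0,-110],"gripper":30}]'
python3 - <<'E'
from h import *
rel(*b(.025),.11,-12.1)
g=grab_frame("top")
c=w(g,(275.5)/8-.5+172,(256.5)/8-.5+140,.024)[:2]
print(c, "rel board", np.linalg.solve(np.array([np.subtract(b(1),b(0)),np.subtract(b(0,1),b(0))]).T,c-b(0)))
E
```

```text
clock: 8.67
tcp_pos: [0.5553, -0.1366, 0.0041]
tool_rot: [0.001, 0.996, 0.084, 0.002]
force: [0.6, 2.1, 6.6]
finger_gap: 0.0513
grip_force: 31.8
clock: 9.25
tcp_pos: [0.5553, -0.1373, 0.115]
tool_rot: [0.002, 0.996, 0.084, 0.003]
force: [0.1, 0.2, -1.1]
finger_gap: 0.0512
grip_force: 32.2
t [  42.7 -414.4    3.8] tw [ 0.003 -0.006  0.38 ] clk 9.25
[0.5625004  0.27206754] rel board [0.0602048 0.0011123]
```

```bash
python3 -m creep '[{"twist":[0,0,0.1],"translation":[4,-40,0],"gripper":30},{"twist":[0,0,0.38],"translation":[43,-414,0],"gripper":30},{"twist":[0,0,0.38],"translation":[43,-414,0],"gripper":30},{"twist":[0,0,0.38],"translation":[43,-414,0],"gripper":30},{"twist":[0,0,0.38],"translation":[43,-414,0],"gripper":30},{"twist":[0,0,0.38],"translation":[43,-414,0],"gripper":30},{"twist":[0,0,0.38],"translation":[43,-414,0],"gripper":30},{"twist":[0,0,0.38],"translation":[43,-414,0],"gripper":30},{"twist":[0,0,0.38],"translation":[43,-414,0],"gripper":30},{"twist":[0,0,0.38],"translation":[43,-414,0],"gripper":30}]'
python3 -m creep '[{"twist":[0,0,0],"translation":[0,0,0],"gripper":30},{"twist":[0,0,0],"translation":[0,0,0],"gripper":30}]'
python3 -c "
from h import *
rel(*b(.029,.0005),.0145,-12.1)"
```

```text
clock: 10.13
tcp_pos: [0.5252, 0.2737, 0.1101]
tool_rot: [0.001, 0.994, -0.105, -0.002]
force: [0.2, -0.5, -0.6]
finger_gap: 0.0516
grip_force: 32.1
clock: 10.3
tcp_pos: [0.5251, 0.2741, 0.11]
tool_rot: [0.001, 0.995, -0.103, -0.002]
force: [-0.1, -0.0, -0.8]
finger_gap: 0.0517
grip_force: 32.2
t [ 6.2 -5.4 95.5] tw [0.002 0.003 0.005] clk 10.3
```

```bash
python3 -m creep '[{"twist":[0,0,0.005],"translation":[3,-5,40],"gripper":30},{"twist":[0,0,0.005],"translation":[4,-5,75],"gripper":30},{"twist":[0,0,0.005],"translation":[4,-5,90],"gripper":30},{"twist":[0,0,0.005],"translation":[4,-5,94],"gripper":30},{"twist":[0,0,0.005],"translation":[4,-5,94],"gripper":30},{"twist":[0,0,0.005],"translation":[4,-5,94],"gripper":30}]'
python3 -c "
from h import *
rel(*b(.0355,.0005),.0145,-12.1)"
```

```text
clock: 10.8
tcp_pos: [0.532, 0.2748, 0.0177]
tool_rot: [0.0, 0.994, -0.109, -0.001]
force: [0.0, -0.2, -0.2]
finger_gap: 0.0514
grip_force: 32.2
t [ 5.6 -3.2  3.2] tw [ 0.001  0.001 -0.006] clk 10.8
```

```bash
python3 -m creep '[{"twist":[0,0,0],"translation":[0,-2,2],"gripper":30},{"twist":[0,0,0],"translation":[1,-3,4],"gripper":30},{"twist":[0,0,0],"translation":[3,-3,4],"gripper":30},{"twist":[0,0,0],"translation":[4,-3,4],"gripper":30},{"twist":[0,0,0],"translation":[5,-3,4],"gripper":30},{"twist":[0,0,0],"translation":[5,-3,4],"gripper":30}]'
python3 -c "
from h import *
rel(*b(.0355,.0005),.0145,-12.1)"
```

```text
clock: 11.3
tcp_pos: [0.538, 0.2781, 0.0144]
tool_rot: [-0.0, 0.994, -0.108, 0.0]
force: [-0.9, -0.7, -1.1]
finger_gap: 0.0512
grip_force: 32.2
t [ 0.5  1.3 -0.1] tw [-0.    -0.001 -0.005] clk 11.3
```

```bash
python3 -m creep '[{"twist":[0,0,0],"translation":[0,1,1],"gripper":30},{"twist":[0,0,0],"translation":[1,1,1],"gripper":30},{"twist":[0,0,0],"translation":[2,1,1],"gripper":30},{"twist":[0,0,0],"translation":[2,1,1],"gripper":30}]'
python3 -c "
from h import *
rel(*b(.0355,.0005),.0145,-12.1)
crop('scene',250,90,100,75,8,'p4')"
```

```text
clock: 11.63
tcp_pos: [0.5391, 0.2772, 0.0141]
tool_rot: [-0.0, 0.994, -0.108, -0.0]
force: [-2.0, 1.3, 5.6]
finger_gap: 0.0513
grip_force: 32.9
t [-0.7  0.8 -0.4] tw [-0.001  0.    -0.005] clk 11.63
```

View pics/p4.png

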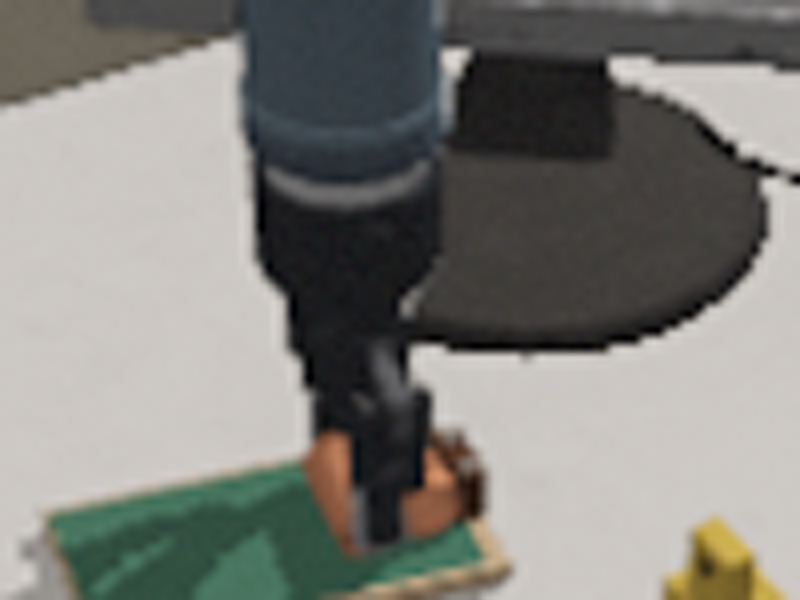

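p4: the medium pipe is held at about (345,490), right beside the short one at (445,480). Now I'll release it.

```bash
python3 -m creep '[{"twist":[0,0,0],"translation":[0,0,0],"gripper":70},{"twist":[0,0,0],"translation":[0,0,0],"gripper":80},{"twist":[0,0,0],"translation":[0,0,0],"gripper":80},{"twist":[0,0,0],"translation":[0,0,-5],"gripper":80},{"twist":[0,0,0],"translation":[0,0,-30],"gripper":80},{"twist":[0,0,0],"translation":[0,0,-70],"gripper":100},{"twist":[0,0,0],"translation":[0,0,-105],"gripper":100},{"twist":[0,0,0],"translation":[0,0,-105],"gripper":100}]'
python3 -c "
from h import *
rel(.4395,.1277,.11,-1.2)"
```

```text
clock: 12.35
tcp_pos: [0.5439, 0.278, 0.1262]
tool_rot: [-0.003, 0.994, -0.108, 0.006]
force: [1.3, 1.1, -0.3]
finger_gap: 0.0855
grip_force: 0.0
t [-69.9 169.3  14.3] tw [-0.005 -0.012 -0.195] clk 12.35
```

```bash
python3 -m creep '[{"twist":[0,0,-0.1],"translation":[-17,40,0],"gripper":100},{"twist":[0,0,-0.195],"translation":[-32,75,5],"gripper":100},{"twist":[0,0,-0.195],"translation":[-48,112,10],"gripper":100},{"twist":[0,0,-0.195],"translation":[-63,150,10],"gripper":100},{"twist":[0,0,-0.195],"translation":[-70,169,10],"gripper":100},{"twist":[0,0,-0.195],"translation":[-70,169,10],"gripper":100},{"twist":[0,0,-0.195],"translation":[-70,169,10],"gripper":100}]'
python3 - <<'E'
from h import *
rel(.4395,.1277,.001,-1.2)
g=crop('top',172,140,100,75,8,'p5')
E
```

```text
clock: 12.93
tcp_pos: [0.4347, 0.1258, 0.1086]
tool_rot: [-0.0, 1.0, -0.012, 0.001]
force: [1.0, 0.5, 0.4]
finger_gap: 0.0854
grip_force: 0.0
t [  4.6  -2.  107.6] tw [-0.    -0.001 -0.003] clk 12.93
```

View pics/p5.png

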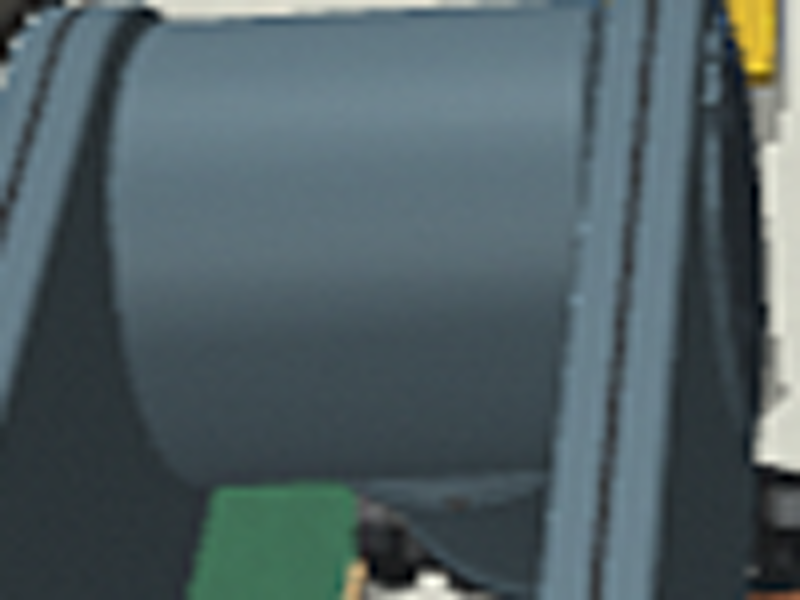

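p5: the arm hides the row, with only the board's lower part showing at (270,540). I'll grip the long pipe and check the row from the scene camera after lifting.

```bash
python3 -m creep '[{"twist":[0,0,0],"translation":[5,-2,40],"gripper":100},{"twist":[0,0,0],"translation":[5,-2,75],"gripper":100},{"twist":[0,0,0],"translation":[5,-2,97],"gripper":100},{"twist":[0,0,0],"translation":[5,-2,106],"gripper":100},{"twist":[0,0,0],"translation":[5,-2,106],"gripper":100},{"twist":[0,0,0],"translation":[5,-2,106],"gripper":60},{"twist":[0,0,0],"translation":[5,-2,106],"gripper":50},{"twist":[0,0,0],"translation":[5,-2,106],"gripper":50},{"twist":[0,0,0],"translation":[5,-2,106],"gripper":50},{"twist":[0,0,0],"translation":[5,-2,106],"gripper":50}]' 30
python3 -m creep '[{"twist":[0,0,0],"translation":[0,0,0],"gripper":50},{"twist":[0,0,0],"translation":[0,0,0],"gripper":50},{"twist":[0,0,0],"translation":[0,0,-40],"gripper":50},{"twist":[0,0,0],"translation":[0,0,-80],"gripper":50},{"twist":[0,0,0],"translation":[0,0,-110],"gripper":50},{"twist":[0,0,0],"translation":[0,0,-110],"gripper":50},{"twist":[0,0,0],"translation":[0,0,-110],"gripper":50}]'
python3 - <<'E'
from h import *
rel(*b(-.004),.11,-12.1)
g=crop('scene',270,120,75,55,10,'p6')
E
```

```text
clock: 13.82
tcp_pos: [0.4412, 0.1287, 0.0035]
tool_rot: [-0.0, 1.0, -0.011, 0.002]
force: [-0.5, 1.3, 7.0]
finger_gap: 0.0632
grip_force: 33.9
clock: 14.4
tcp_pos: [0.4411, 0.1284, 0.1141]
tool_rot: [-0.0, 1.0, -0.011, 0.003]
force: [-0.8, -0.5, -1.6]
finger_gap: 0.0632
grip_force: 34.8
t [  55.1 -157.2    4.4] tw [-0.001 -0.005  0.19 ] clk 14.4
```

View pics/p6.png

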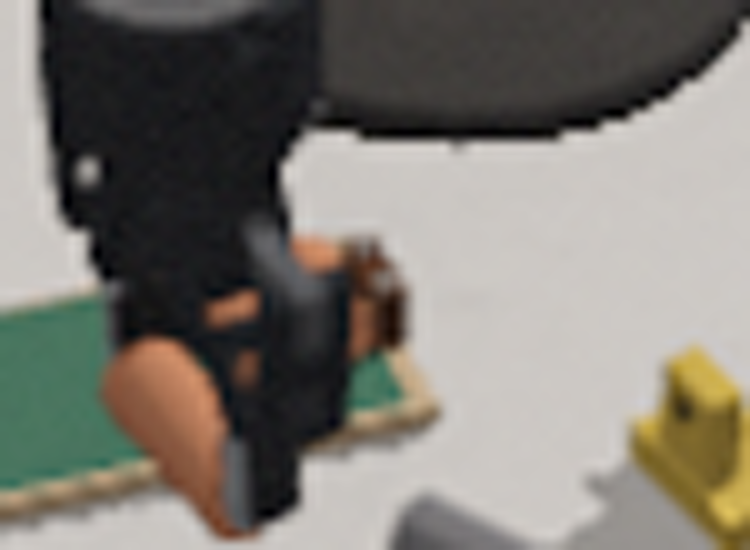

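p6: the long pipe is in the gripper at (165,440), and the row by the stop is still in place at about (230-320,280). I'll carry it over.

```bash
python3 -m creep '[{"twist":[0,0,0.1],"translation":[14,-39,0],"gripper":50},{"twist":[0,0,0.19],"translation":[28,-78,0],"gripper":50},{"twist":[0,0,0.19],"translation":[41,-115,0],"gripper":50},{"twist":[0,0,0.19],"translation":[52,-145,0],"gripper":50},{"twist":[0,0,0.19],"translation":[55,-157,0],"gripper":50},{"twist":[0,0,0.19],"translation":[55,-157,0],"gripper":50},{"twist":[0,0,0.19],"translation":[55,-157,0],"gripper":50},{"twist":[0,0,0.19],"translation":[55,-157,0],"gripper":50}]'
python3 -c "
from h import *
rel(*b(-.001,.0),.0145,-12.1)"
```

```text
clock: 15.12
tcp_pos: [0.4966, 0.2829, 0.1107]
tool_rot: [0.001, 0.994, -0.105, -0.002]
force: [0.8, 0.2, -1.0]
finger_gap: 0.0634
grip_force: 34.8
t [ 5.8 -2.3 96.2] tw [ 0.002  0.003 -0.   ] clk 15.12
```

```bash
python3 -m creep '[{"twist":[0,0,0],"translation":[2,-2,40],"gripper":50},{"twist":[0,0,0],"translation":[3,-2,75],"gripper":50},{"twist":[0,0,0],"translation":[3,-2,90],"gripper":50},{"twist":[0,0,0],"translation":[3,-2,94],"gripper":50},{"twist":[0,0,0],"translation":[3,-2,94],"gripper":50},{"twist":[0,0,0],"translation":[3,-2,94],"gripper":50}]'
python3 -c "
from h import *
rel(*b(.008,.0),.0142,-12.1)"
```

```text
clock: 15.62
tcp_pos: [0.502, 0.2849, 0.019]
tool_rot: [-0.0, 0.994, -0.106, 0.0]
force: [-0.5, 0.3, 0.1]
finger_gap: 0.0632
grip_force: 34.7
t [9.7 1.  4.8] tw [-0.    -0.001 -0.001] clk 15.62
```

```bash
python3 -m creep '[{"twist":[0,0,0],"translation":[1,1,3],"gripper":50},{"twist":[0,0,0],"translation":[3,1,5],"gripper":50},{"twist":[0,0,0],"translation":[5,1,5],"gripper":50},{"twist":[0,0,0],"translation":[7,1,5],"gripper":50},{"twist":[0,0,0],"translation":[8,1,5],"gripper":50},{"twist":[0,0,0],"translation":[8,1,5],"gripper":50}]'
python3 -m creep '[{"twist":[0,0,0],"translation":[1,0,1],"gripper":50},{"twist":[0,0,0],"translation":[2,0,1],"gripper":50},{"twist":[0,0,0],"translation":[2,0,1],"gripper":50}]'
python3 -c "
from h import *
rel(*b(.008,.0),.0142,-12.1)"
```

```text
clock: 16.12
tcp_pos: [0.5099, 0.283, 0.0136]
tool_rot: [-0.0, 0.994, -0.105, 0.001]
force: [0.7, 0.0, 0.4]
finger_gap: 0.0633
grip_force: 35.0
clock: 16.37
tcp_pos: [0.51, 0.283, 0.0135]
tool_rot: [-0.0, 0.994, -0.105, -0.001]
force: [-5.2, -0.0, 12.4]
finger_gap: 0.0635
grip_force: 36.4
t [ 1.4  0.7 -0.7] tw [-0.     0.002 -0.   ] clk 16.37
```

```bash
python3 -m creep '[{"twist":[0,0,0],"translation":[0,0,-1],"gripper":90},{"twist":[0,0,0],"translation":[0,0,-1],"gripper":100},{"twist":[0,0,0],"translation":[0,0,-1],"gripper":100},{"twist":[0,0,0],"translation":[0,0,-5],"gripper":100},{"twist":[0,0,0],"translation":[0,0,-30],"gripper":100},{"twist":[0,0,0],"translation":[0,0,-70],"gripper":100},{"twist":[0,0,0],"translation":[0,0,-110],"gripper":100},{"twist":[0,0,0],"translation":[0,0,-110],"gripper":100}]'
python3 -c "
from h import *
rel(.6335,.1417,.12,-1.4)"
```

```text
clock: 17.03
tcp_pos: [0.5158, 0.2842, 0.1304]
tool_rot: [-0.003, 0.994, -0.105, 0.006]
force: [1.8, -0.2, 0.4]
finger_gap: 0.0855
grip_force: 0.0
t [144.8 114.7  11.4] tw [-0.006 -0.013 -0.187] clk 17.03
```

```bash
python3 -m creep '[{"twist":[0,0,-0.1],"translation":[30,24,0],"gripper":100},{"twist":[0,0,-0.187],"translation":[60,48,0],"gripper":100},{"twist":[0,0,-0.187],"translation":[90,72,0],"gripper":100},{"twist":[0,0,-0.187],"translation":[120,96,5],"gripper":100},{"twist":[0,0,-0.187],"translation":[145,115,7],"gripper":100},{"twist":[0,0,-0.187],"translation":[145,115,7],"gripper":100},{"twist":[0,0,-0.187],"translation":[145,115,7],"gripper":100},{"twist":[0,0,-0.187],"translation":[145,115,7],"gripper":100}]'
python3 - <<'E'
from h import *
rel(.6335,.1417,.021,-1.4)
a=grab_frame('top')['frame'][145:245,172:282,::-1];s=grab_frame('scene')['frame'][110:190,260:370,::-1]
cv2.imwrite('pics/p7.png',np.vstack([cv2.resize(a,(600,330)),cv2.resize(s,(600,270))]) if 0 else cv2.resize(np.hstack([a[:80],s]),None,fx=3.6,fy=3.6,interpolation=cv2.INTER_CUBIC))
E
```

```text
clock: 17.7
tcp_pos: [0.6281, 0.1398, 0.1147]
tool_rot: [-0.0, 1.0, -0.012, -0.001]
force: [-0.0, 0.4, 0.4]
finger_gap: 0.0851
grip_force: 0.0
t [ 5.4 -2.  93.7] tw [-0.     0.001 -0.001] clk 17.7
```

View pics/p7.png

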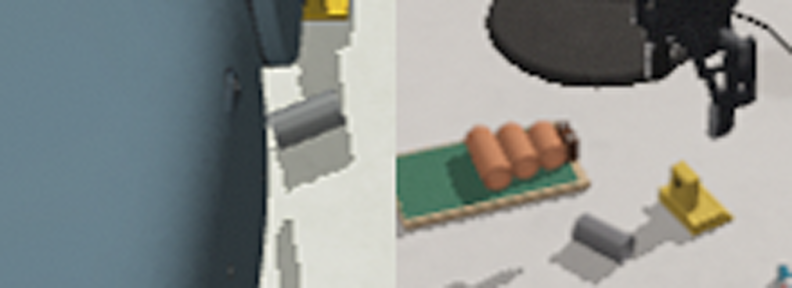

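p7: in the scene half (right), the long, medium and short pipes lie in a close row at (488,157), (517,150), (545,145), up against the stop. The chock is at (690,197), and its rib is where I measured it. Now I'll grip the rib.

```bash
python3 -m creep '[{"twist":[0,0,0],"translation":[5,-2,35],"gripper":100},{"twist":[0,0,0],"translation":[5,-2,70],"gripper":100},{"twist":[0,0,0],"translation":[5,-2,90],"gripper":100},{"twist":[0,0,0],"translation":[5,-2,92],"gripper":100},{"twist":[0,0,0],"translation":[5,-2,92],"gripper":100},{"twist":[0,0,0],"translation":[5,-2,92],"gripper":50},{"twist":[0,0,0],"translation":[5,-2,92],"gripper":15},{"twist":[0,0,0],"translation":[5,-2,92],"gripper":15},{"twist":[0,0,0],"translation":[5,-2,92],"gripper":15},{"twist":[0,0,0],"translation":[5,-2,92],"gripper":15}]' 40
python3 -m creep '[{"twist":[0,0,0],"translation":[0,0,0],"gripper":15},{"twist":[0,0,0],"translation":[0,0,0],"gripper":15},{"twist":[0,0,0],"translation":[0,0,0],"gripper":15}]'
```

```text
clock: 18.63
tcp_pos: [0.6346, 0.1416, 0.0247]
tool_rot: [-0.0, 1.0, -0.012, 0.001]
force: [0.5, 0.0, 0.0]
finger_gap: 0.0293
grip_force: 39.9
clock: 18.88
tcp_pos: [0.6346, 0.1416, 0.0246]
tool_rot: [-0.0, 1.0, -0.012, 0.001]
force: [-1.1, 0.3, 6.4]
finger_gap: 0.0295
grip_force: 40.8
```

```bash
python3 -m creep '[{"twist":[0,0,0],"translation":[0,0,-40],"gripper":15},{"twist":[0,0,0],"translation":[0,0,-80],"gripper":15},{"twist":[0,0,0],"translation":[0,0,-105],"gripper":15},{"twist":[0,0,0],"translation":[0,0,-105],"gripper":15}]'
python3 -c "
from h import *
rel(*b(-.062),.125,-12.1)"
```

```text
clock: 19.22
tcp_pos: [0.6376, 0.1417, 0.1353]
tool_rot: [-0.0, 1.0, -0.012, 0.006]
force: [1.4, 0.4, -0.2]
finger_gap: 0.0291
grip_force: 40.3
t [-198.6 -150.1    8.1] tw [-0.002 -0.012  0.187] clk 19.22
```

```bash
python3 -m creep '[{"twist":[0,0,0.1],"translation":[-28,-21,0],"gripper":15},{"twist":[0,0,0.187],"translation":[-56,-42,0],"gripper":15},{"twist":[0,0,0.187],"translation":[-84,-63,0],"gripper":15},{"twist":[0,0,0.187],"translation":[-112,-84,0],"gripper":15},{"twist":[0,0,0.187],"translation":[-140,-105,0],"gripper":15},{"twist":[0,0,0.187],"translation":[-168,-126,3],"gripper":15},{"twist":[0,0,0.187],"translation":[-190,-143,3],"gripper":15},{"twist":[0,0,0.187],"translation":[-199,-150,3],"gripper":15},{"twist":[0,0,0.187],"translation":[-199,-150,3],"gripper":15},{"twist":[0,0,0.187],"translation":[-199,-150,3],"gripper":15}]'
python3 -c "
from h import *
rel(*b(-.062,.0),.0345,-12.1)"
```

```text
clock: 20.05
tcp_pos: [0.4384, 0.2964, 0.125]
tool_rot: [0.0, 0.995, -0.105, 0.0]
force: [1.5, -0.3, -0.3]
finger_gap: 0.0296
grip_force: 40.2
t [ 4.1 -1.2 90.5] tw [ 0.    -0.001  0.002] clk 20.05
```

```bash
python3 -m creep '[{"twist":[0,0,0],"translation":[2,-1,40],"gripper":15},{"twist":[0,0,0],"translation":[2,-1,70],"gripper":15},{"twist":[0,0,0],"translation":[2,-1,86],"gripper":15},{"twist":[0,0,0],"translation":[2,-1,88],"gripper":15},{"twist":[0,0,0],"translation":[2,-1,88],"gripper":15},{"twist":[0,0,0],"translation":[2,-1,88],"gripper":15}]'
python3 -c "
from h import *
rel(*b(-.041,.0),.0345,-12.1)"
```

```text
clock: 20.55
tcp_pos: [0.4419, 0.2963, 0.0374]
tool_rot: [-0.0, 0.994, -0.106, 0.0]
force: [0.7, 0.5, -1.3]
finger_gap: 0.0295
grip_force: 41.0
t [21.8 -0.5  2.9] tw [-0.    -0.001 -0.001] clk 20.55
```

```bash
python3 -m creep '[{"twist":[0,0,0],"translation":[4,0,1],"gripper":15},{"twist":[0,0,0],"translation":[8,0,2],"gripper":15},{"twist":[0,0,0],"translation":[12,0,3],"gripper":15},{"twist":[0,0,0],"translation":[14,0,3],"gripper":15},{"twist":[0,0,0],"translation":[16,0,3],"gripper":15},{"twist":[0,0,0],"translation":[16,0,3],"gripper":15},{"twist":[0,0,0],"translation":[16,0,3],"gripper":15}]'
python3 -m creep '[{"twist":[0,0,0],"translation":[1,0,0],"gripper":15},{"twist":[0,0,0],"translation":[2,0,0],"gripper":15},{"twist":[0,0,0],"translation":[3,0,0],"gripper":15},{"twist":[0,0,0],"translation":[3,0,0],"gripper":15}]'
python3 -m creep '[{"twist":[0,0,0],"translation":[1,0,0],"gripper":15},{"twist":[0,0,0],"translation":[2,0,0],"gripper":15},{"twist":[0,0,0],"translation":[2,0,0],"gripper":15}]'
python3 -c "
from h import *
rel(*b(-.041,.0),.0345,-12.1)"
```

```text
clock: 21.13
tcp_pos: [0.4563, 0.2935, 0.0342]
tool_rot: [-0.0, 0.994, -0.105, 0.0]
force: [0.6, 0.4, -1.0]
finger_gap: 0.0293
grip_force: 41.0
clock: 21.47
tcp_pos: [0.4593, 0.2929, 0.0342]
tool_rot: [-0.0, 0.994, -0.105, 0.0]
force: [0.4, -0.3, -1.8]
finger_gap: 0.0293
grip_force: 41.0
clock: 21.72
tcp_pos: [0.4613, 0.2925, 0.0342]
tool_rot: [-0.0, 0.994, -0.105, 0.0]
force: [-0.1, -0.1, -1.4]
finger_gap: 0.0295
grip_force: 41.0
t [ 2.  -0.1 -0.3] tw [-0. -0. -0.] clk 21.72
```

```bash
python3 -m creep '[{"twist":[0,0,0],"translation":[0,0,1],"gripper":15},{"twist":[0,0,0],"translation":[1,0,1],"gripper":15},{"twist":[0,0,0],"translation":[2,0,1],"gripper":15},{"twist":[0,0,0],"translation":[2,0,1],"gripper":15}]'
python3 -m creep '[{"twist":[0,0,0],"translation":[1,0,0],"gripper":15},{"twist":[0,0,0],"translation":[2,0,0],"gripper":15},{"twist":[0,0,0],"translation":[2,0,0],"gripper":15}]'
python3 - <<'E'
from h import *
rel(*b(-.041,.0),.0345,-12.1)
crop('scene',262,125,60,45,13,'p8')
E
```

```text
clock: 22.05
tcp_pos: [0.4625, 0.2923, 0.034]
tool_rot: [-0.0, 0.994, -0.105, -0.0]
force: [-4.2, 0.3, 8.4]
finger_gap: 0.0293
grip_force: 42.2
clock: 22.3
tcp_pos: [0.4645, 0.2919, 0.034]
tool_rot: [-0.0, 0.994, -0.105, -0.0]
force: [-4.6, 0.3, 7.5]
finger_gap: 0.0295
grip_force: 42.1
t [-1.2 -0.  -0.5] tw [-0.     0.001 -0.   ] clk 22.3
```

View pics/p8.png

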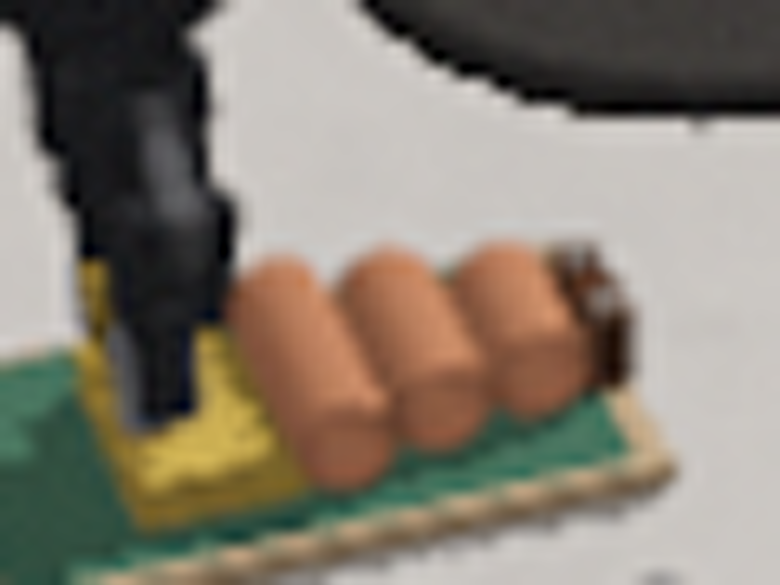

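p8: the chock (190,440) has its slope to the long pipe (320,400), followed by the medium (430,370) and the short (530,350) up to the stop (600,310). Only small gaps remain, so I'll press on gently until the row is closed.

```bash
for i in 1 ; do python3 -m creep '[{"twist":[0,0,0],"translation":[1,0,0],"gripper":15},{"twist":[0,0,0],"translation":[2,0,0],"gripper":15},{"twist":[0,0,0],"translation":[2,0,0],"gripper":15}]'; done
python3 -m creep '[{"twist":[0,0,0],"translation":[1,0,0],"gripper":15},{"twist":[0,0,0],"translation":[2,0,0],"gripper":15},{"twist":[0,0,0],"translation":[2,0,0],"gripper":15}]'
```

```text
clock: 22.6
tcp_pos: [0.4653, 0.2918, 0.034]
tool_rot: [-0.0, 0.994, -0.105, -0.001]
force: [-8.3, 0.9, 9.7]
finger_gap: 0.0295
grip_force: 42.4
clock: 22.85
tcp_pos: [0.4664, 0.2915, 0.0341]
tool_rot: [-0.0, 0.994, -0.105, -0.002]
force: [-8.3, 2.7, 11.2]
finger_gap: 0.0294
grip_force: 42.6
```

The force has risen and the chock has stopped advancing freely. I'll ease off slightly, release and lift.

```bash
python3 -m creep '[{"twist":[0,0,0],"translation":[-1,0,-0.5],"gripper":15},{"twist":[0,0,0],"translation":[-1,0,-0.5],"gripper":35},{"twist":[0,0,0],"translation":[-1,0,-0.5],"gripper":60},{"twist":[0,0,0],"translation":[-1,0,-0.5],"gripper":70},{"twist":[0,0,0],"translation":[-1,0,-5],"gripper":70},{"twist":[0,0,0],"translation":[-1,0,-30],"gripper":70},{"twist":[0,0,0],"translation":[-1,0,-65],"gripper":70},{"twist":[0,0,0],"translation":[-1,0,-100],"gripper":70},{"twist":[0,0,0],"translation":[-1,0,-110],"gripper":70}]'
python3 -m creep '[{"twist":[0,0,0],"translation":[0,41,0],"gripper":70},{"twist":[0,0,0],"translation":[0,82,0],"gripper":70},{"twist":[0,0,0],"translation":[0,123,0],"gripper":70},{"twist":[0,0,0],"translation":[0,164,0],"gripper":70},{"twist":[0,0,0],"translation":[0,205,0],"gripper":70},{"twist":[0,0,0],"translation":[0,246,0],"gripper":70},{"twist":[0,0,0],"translation":[0,287,0],"gripper":70},{"twist":[0,0,0],"translation":[0,328,0],"gripper":70},{"twist":[0,0,0],"translation":[0,350,0],"gripper":70},{"twist":[0,0,0],"translation":[0,350,0],"gripper":70}]'
python3 - <<'E'
from h import *
a=grab_frame('top')['frame'][150:230,172:242,::-1];s=grab_frame('scene')['frame'][110:190,255:335,::-1]
cv2.imwrite('pics/p9.png',cv2.resize(np.hstack([a,s]),None,fx=5.3,fy=5.3,interpolation=cv2.INTER_CUBIC))
E
```

```text
clock: 23.6
tcp_pos: [0.4711, 0.292, 0.1488]
tool_rot: [-0.002, 0.994, -0.105, 0.004]
force: [1.0, 0.5, 0.1]
finger_gap: 0.0599
grip_force: 0.0
clock: 24.43
tcp_pos: [0.3944, -0.0554, 0.1435]
tool_rot: [0.001, 0.994, -0.108, 0.001]
force: [0.2, 0.2, -0.1]
finger_gap: 0.0597
grip_force: 0.0
```

View pics/p9.png

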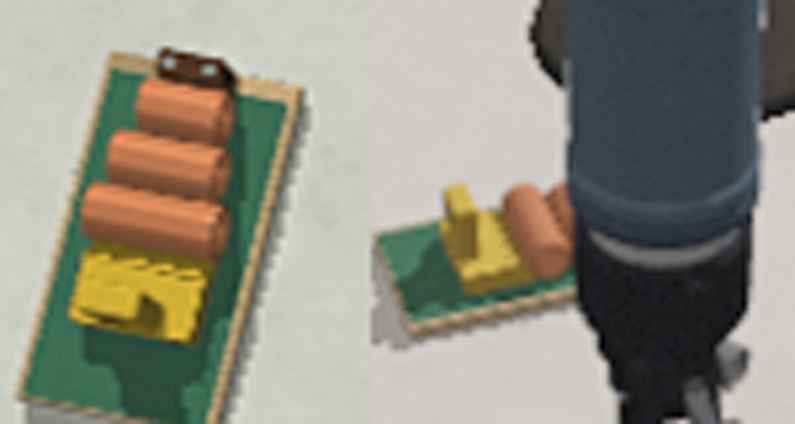

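p9: in the top half (left), stop, short (185,110), medium (168,165), long (155,222) and chock (145,295) form a close, parallel row. The slope meets the long pipe, and the row is centred once parallax is allowed for. The gripper is clear, so I'll hand the job in.

```bash
python3 -c "
from rig import *
print(sign_off())"
```

```text
the job is handed in; nothing more can be done
None
```

The job is handed in: the short, medium and long copper pipes lie in a close row from the green board's stop with the chock against the longest, at about 24.5 s of the 106 s allowed; no verdict came back.

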